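# Unlock the farm-shop cash box and hold the bolt back

### The job

Draw the key with the rectangular head up out of the slotted wooden key rack, push it fully home into the lock on top of the grey cash box, easing it past the sticky pins, and then turn it a quarter turn clockwise (seen from above) against its spring, as far as it goes. Finish while still gripping the key and holding it turned, so that the bolt stays drawn back; do not let go. Leave the round-headed key, the glass jar and the punnet of lemons as they are.

Things in the scene. Friction and masses are not known exactly. Their poses are not given: they have to be found in the camera images.
- key: Key to use, loose, 40 g, head up. Black rectangular head 30 (x) x 10 (y) mm, at z 46 to 86 mm; black collar 23 x 13 mm at z 40 to 46; flat steel blade 12 (x) x 4 (y) mm at z 0 to 40, its last 3 mm narrowed to 9 x 2.4. Origin: middle of the blade's tip (lower end); z up the key. Works either way round (x or -x). Starts hanging by its collar on the rack's top in an end slot, x along the rack.
- rack: Fixed block of pale wood, 170 (x) x 44 (y) x 50 mm tall, origin at the centre of its underside. Three slots in the top, at x = -55, 0 and +55 mm, each 13.4 (x) x 5.4 (y) mm and 45 mm deep; the middle one is empty.
- spare_key: Another key, loose, not to be used, in the other end slot. Same blade, collar and origin as the key, but a round black head, a disc of 40 mm diameter and 10 mm thick, up to 86 mm above its origin.
- cashbox: Fixed grey steel cash box, 150 (x) x 200 (y) x 80 mm tall, origin at the centre of its underside. The -y half of its top is the lid, the +y half carries the lock. A bolt in a guide (30 x 20 mm, 10 mm high, 39 mm from the lock's axis towards -y) reaches into a keeper on the lid (13 mm high); turning the lock draws it back.
- lock_mouth (a point): Centre of the keyway's mouth in the box's top, 80 mm up, at x 0, y +55 mm of the box; fixed, axes as the box, z up. At rest the keyway's long side lies along x: slot 13.4 (x) x 5.4 (y) mm, flared to 18.4 x 10.4 over the top 4 mm, in a round brass face 31 mm across in a steel ring 48 mm across, 3 mm high. Fully home, the key's collar sits on the brass, the blade's tip 40 mm below this point.
- cylinder (a joint): Turn of the lock in rad: 0 at rest, growing clockwise from above, stop at 1.55. A spring resists with 0.04 N m at 0 to 0.12 at the stop and turns it back if let go. The blade has about 0.15 rad of play. Two sticky spring pins cross the keyway about 14 and 26 mm down, one from each flat side; they yield to some 5 to 20 N of downward push, less with small wiggles.
- jar: Loose bystander: a lidded glass jar, 72 mm in diameter and 95 mm tall, origin at the centre of its underside.
- punnet: Loose bystander: an open plywood punnet 110 (x) x 150 (y) x 45 mm tall with three lemons fixed in it, 62 mm high over all, origin at the centre of its underside.
There are look-alikes about, which are no part of the job. Leave any green or orange look-alike of the key alone.

How it is judged:
On the way, in this order (a step that is already met when the one before it is completed fails the run):
1. the key is drawn clear up out of the rack (z of key in the frame of rack above 0.052 m and contact force between the fingers and key above 1 N), for 0.1 s.
2. the key is fully home in the lock, before the lock is turned (z of key in the frame of lock_mouth below -0.037 m and horizontal distance between key and lock_mouth below 0.004 m and angle between the z axis of key and the z axis of lock_mouth, either way round below 0.12 rad and value of joint cylinder below 0.4 rad), for 0.1 s.
3. the lock is turned a quarter with the key home (z of key in the frame of lock_mouth below -0.037 m and horizontal distance between key and lock_mouth below 0.004 m and angle between the z axis of key and the z axis of lock_mouth, either way round below 0.12 rad and value of joint cylinder above 1.35 rad), for 0.3 s.
At the end, for the whole second after the job is handed in: The rectangular-headed key is home (tip 37 mm or more below the face, within 4 mm of the axis, upright within 0.12 rad), lock held past 1.35 rad, fingers gripping the key with over 2 N; round-headed key within 20 mm, jar and punnet within 30 mm of where they stood (all of step 3 and contact force between the fingers and key above 2 N and distance of spare_key from where it was at the start of the episode below 0.02 m and distance of each of jar, punnet from where it was at the start of the episode below 0.03 m); the arm keeps its last pose, push and grip.
It fails at once if the round-headed key is pulled out or knocked over (distance of spare_key from where it was at the start of the episode above 0.03 m).
It fails at once if the jar or the punnet is knocked away (distance of any of jar, punnet from where it was at the start of the episode above 0.05 m).
It also fails if it takes over 56 s, if anything falls off the work surface, if the arm or the gripper's body presses on something with over 40 N, if the wrist force passes 120 N, or if a joint passes its speed limit or range.

### The arm

A 7-joint arm with a two-finger parallel gripper is mounted at the origin on the work surface. World frame = base frame: x ahead of the robot, y to its left, z up, the work surface at z = 0. Lengths are in m, angles in rad, forces in N, time in s.
With the tool pointing down it reaches from about 0.4 to 0.875 m from the base axis. Payload 19.3 kg.
Tool frame: the origin (TCP) lies midway between the tips of the shut fingers; the grasp point (between the pads) lies 19 mm behind it; z points along the fingers, y is the line along which they close (so a half turn about z gives the same grasp; the last joint's range is limited). The gripper opens to 85 mm and grips with 20 to 120 N. Pads are 22 mm wide; open, the fingers measure 114 mm over their backs; the gripper's body (76 mm by 85 mm) begins 54 mm behind the grasp point. The pads swing forward as they close: fully open they stand 13 mm farther back than shut.
Start: joints at [-1.354, 0.521, -0.036, 1.599, 0.021, 1.021, -0.113], TCP at [0.177, 0.599, 0.231] pointing down, gripper open.
Joint ranges: [-2.91, 2.91], [-0.3, 2.13], [-1.5, 1.42], [0.17, 2.43], [-1.26, 4.41], [0.16, 1.93], [-2.52, 2.52]. Speed limits (rad/s): [1.89, 1.89, 2.39, 2.39, 3.01, 3.01, 3.01].

### API

Orientations are given as [roll, pitch, yaw] about the fixed x, y, z axes, in that order (R = Rz(yaw) Ry(pitch) Rx(roll)).
In Python, from cell import ctrl, vision gives the robot as it stands.
- The arm moves only by the tool inch_along, called after ">>>" by a JSON object that holds its "fn" and its "kwargs", one argument or row to a line. Schema: {"type":"object","properties":{"moves":{"type":"array","items":{"type":"object","properties":{"sx":{"type":"number"},"sy":{"type":"number"},"sz":{"type":"number"},"rx":{"type":"number"},"ry":{"type":"number"},"rz":{"type":"number"},"jaw":{"type":"number"}},"additionalProperties":false,"required":["jaw"]},"minItems":1,"maxItems":5},"only":{"type":"string"},"quiet":{"type":"boolean"},"lines":{"type":"string"}},"required":["moves"],"additionalProperties":false}. moves is a list of rows, 1 to 5 of them, each an object with the fields sx, sy, sz (the shift in normalised numbers (1 is 0.75 m)), rx, ry, rz (a rotation vector in fractions of the full range, 1 being 180 degrees), jaw (the finger opening in m); a field left out counts as zero (the opening has to be given); each row is the pose to reach, as a shift and turn from the pose commanded when the call began, along the tool's axes at that moment; what a row does not reach only later rows make up. A row lasts 1/10 s, in which the tool goes at most 0.05 m and 0.15 rad, less where a joint would pass 70% of its speed; a pose out of reach is approached as far as the arm can. The fingers move at their own pace and stop on an object; the grip force is fixed at half the most. Time passes only in rows, so rows that do not move let the fingers close. The tool returns the time, the measured TCP pose, the force, the opening and the grip force at its end. only (a regular expression) keeps the lines of the reply that match it, lines (a string "A,B") keeps lines A to B, and quiet returns only ok. No shift or turn number may pass 1 either way. Input that does not fit is refused with a message, and nothing moves.
- ctrl.observe(): the state, without advancing time (a new reading comes with each control period).
- vision.read_camera(name): name is "side" or "top" or "wrist"; returns a dict with "image" (384x512x3 uint8, red, green, blue), "vfov" (degrees; the focal length in pixels is half the picture's height over the tangent of half this angle, whatever the lens; pixels are square), "cx", "cy" (the principal point, pixels), "dist" ([k1, k2, p1, p2, k3] as OpenCV has them; the pictures are not rectified), "R" (3x3) and "t" (3): a world point X has camera coordinates R X + t. Camera axes: x right, y down, z forward; pixel columns grow to the right and rows downward; lengths in m; the calibration is good to about 2 mm. A picture is of the moment at which its call begins. There is no depth.
- ctrl.sign_off(): hands the job in; it is judged then, once.
The state is a dict: "clock": time; "q": joint angles; "joint_velocities": joint speeds; "tau": joint torques, N m; "ee_pos": TCP position; "tcp_rot": TCP orientation; "force": force on the tool from outside, world axes, zero at the start; "ft_torque": the same for the moment, N m; "grip_width": finger opening in m; "gripper_force": force on a finger pad.
Only numpy, scipy, OpenCV 4.12 (cv2) and the standard library are available. Lean on these libraries where they do the work, as an engineer would, in place of code of your own. Each camera call takes 0.05 s, during which the arm holds its last target. There are 200 camera calls.

## Working session

There is one attempt and no reset: what is moved stays moved. The work goes in short steps, Python scripts to look and compute and a tool call to move; the robot and the scene stay as the last step left them, time stands still between calls to the robot, and variables do not carry over. Pictures are saved under pics/ and viewed, at most 10 in all, crops included, and the job is handed in when it is done.

```bash
mkdir -p pics; ls; cat > h.py <<'E'
import numpy as np, cv2, pickle
from cell import ctrl, vision
def cam(n):
    c=vision.read_camera(n); pickle.dump(c,open(f'pics/{n}.pkl','wb')); return c
def KD(c):
    f=192/np.tan(np.radians(c['vfov'])/2)
    return np.array([[f,0,c['cx']],[0,f,c['cy']],[0,0,1.]]),np.array(c['dist'],float)
def ray(c,uv):
    K,D=KD(c); p=cv2.undistortPoints(np.array([[uv]],float),K,D)[0,0]
    R=np.array(c['R']);t=np.array(c['t'])
    d=R.T@np.array([p[0],p[1],1]); return -R.T@t,d/np.linalg.norm(d)
def atz(c,uv,z):
    o,d=ray(c,uv); return o+d*(z-o[2])/d[2]
def tri(rs):
    A=0;b=0
    for o,d in rs:
        P=np.eye(3)-np.outer(d,d);A=A+P;b=b+P@o
    x=np.linalg.solve(A,b); return x,[np.linalg.norm(np.cross(x-o,d)) for o,d in rs]
def proj(c,X):
    K,D=KD(c);R=np.array(c['R']);return cv2.projectPoints(np.array(X,float).reshape(-1,3),cv2.Rodrigues(R)[0],np.array(c['t'],float),K,D)[0][:,0]
E
python3 - <<'E'
from h import *
a=cam('top');b=cam('side');w=cam('wrist')
im=np.vstack([np.hstack([a['image'],b['image']])])
cv2.imwrite('pics/a.png',a['image'][...,::-1]);cv2.imwrite('pics/b.png',b['image'][...,::-1]);cv2.imwrite('pics/w.png',w['image'][...,::-1])
for c in(a,b,w):print(c['vfov'],c['cx'],c['cy'],c['dist'],-np.array(c['R']).T@c['t'],np.array(c['R'])[2])
print(ctrl.observe())
E
```

```text
pics
51.999740197768354 257.87241502156826 190.36545823974967 [-0.04117881  0.          0.          0.          0.        ] [0.45898422 0.0013282  0.92101821] [ 0.16923935 -0.01280878 -0.98549174]
51.41032062634954 262.1953974822243 194.1011341106237 [0.01157651 0.         0.         0.         0.        ] [0.59600713 0.75097248 0.550384  ] [ 0.03398448 -0.84112602 -0.53977038]
63.92251285197707 256.1913522312944 194.90381102651662 [-0.01779325  0.          0.          0.          0.        ] [0.11399421 0.61802555 0.37311381] [ 0.2501467  -0.07354132 -0.96541095]
{'clock': 0.15, 'q': array([-1.35419416,  0.52185855, -0.03629835,  1.59986789,  0.02121054,
        1.02110158, -0.11281522]), 'joint_velocities': array([ 6.23378692e-04, -1.75101082e-03, -5.60756357e-04, -1.57715312e-03,
        2.87003794e-04, -1.13686532e-03, -1.85873893e-05]), 'tau': array([ 3.34275996e-03, -9.27388930e+01,  1.98140055e+00, -3.70053899e+01,
        1.80635619e-02,  6.48505098e-03,  3.15922375e-05]), 'ee_pos': array([0.17678078, 0.59921711, 0.23087312]), 'tcp_rot': array([-3.14074614e+00,  8.04391076e-05,  2.85474311e+00]), 'force': array([-0.08490993, -0.36691161, -0.66477059]), 'ft_torque': array([ 0.01676735,  0.01856946, -0.01195888]), 'gripper_force': 0.0, 'grip_width': 0.08562857652338386}
```

View pics/a.png

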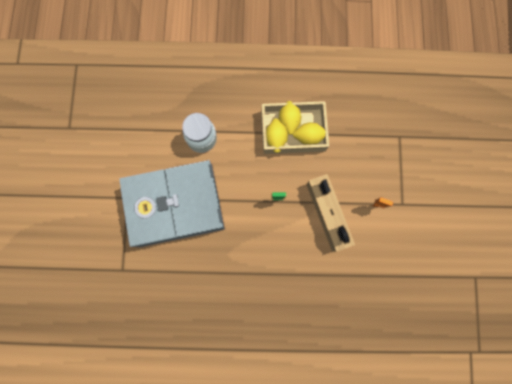

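View pics/b.png

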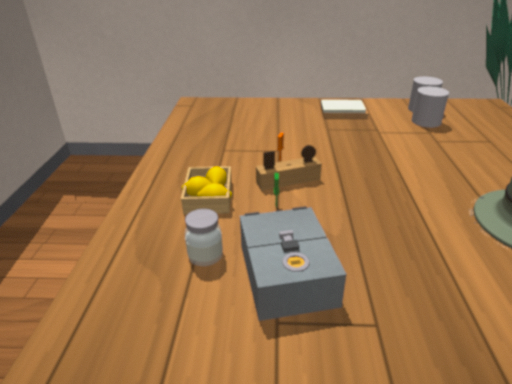

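The top view shows the cash box at about (172,204) with its lock at (145,207), and the rack at (331,213). It also shows a key head at the +x end (325,187), another at the -x end (343,235), a green look-alike at (279,196) and an orange one at (384,202). In the side view the rectangular head is at (269,159), the round head at (309,153), green at (277,185), orange at (280,145) and the lock at (295,262).

Candidates are the black rectangular head (325,187), round head (343,235), green (279,196) and orange (384,202). I choose the black rectangular one at the rack's +x end and will check it in crops.

```bash
python3 - <<'E'
from h import *
L=lambda n:pickle.load(open(f'pics/{n}.pkl','rb'))['image'][...,::-1]
a,b=L('top'),L('side')
def cr(im,u,v,w,h):return cv2.resize(im[v:v+h,u:u+w],(400,300),interpolation=cv2.INTER_CUBIC)
m=np.vstack([np.hstack([cr(a,285,168,100,75*1+12)[:],cr(a,120,170,80,60)]),np.hstack([cr(b,250,125,80,60),cr(b,260,225,80,60)])])
cv2.imwrite('pics/m.png',m)
E
```

```text
(no output)
```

View pics/m.png

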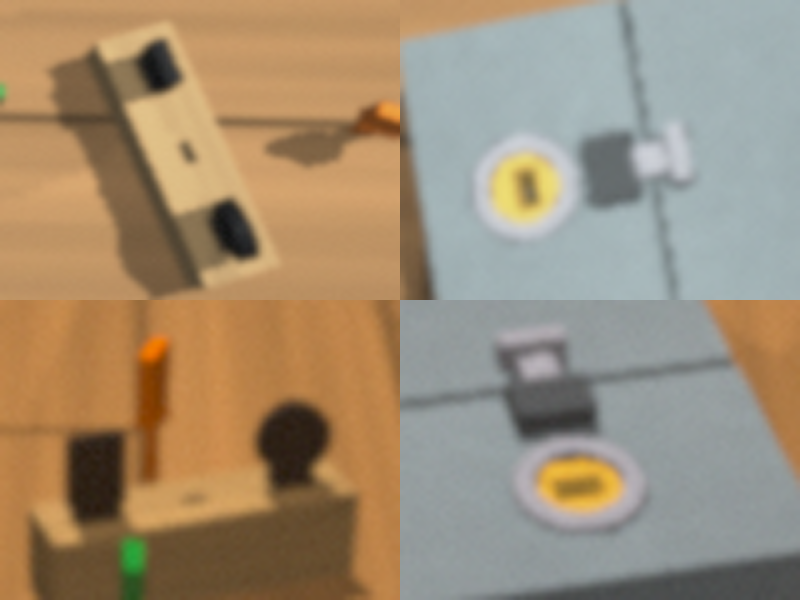

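The close crop confirms the rectangular black head at the rack's +x end (top 325,187; side 269,159) and the round head at the other end. It also gives the keyway at top (145.4,207.6), side (295.6,262.4), and the empty slot at top (331.8,212.1), side (288.6,164.6).

```bash
python3 - <<'E'
from h import *
a,b=[pickle.load(open(f'pics/{n}.pkl','rb')) for n in('top','side')]
for n,p,q in [('slot',(331.75,212.1),(288.6,164.6)),('lock',(145.4,207.5),(295.6,262.4)),('keytop',(325.6,186),(269.4,151.6)),('spare',(344,233),(308.5,145.5))]:
    print(n,*tri([ray(a,p),ray(b,q)]))
cs=[(309.25,181.05),(327.5,174.4),(355,244),(336.25,251.2)]
P=np.array([atz(a,c,.05) for c in cs]);print(P,P.mean(0)); 
for i in range(4):print(np.linalg.norm(P[i]-P[i-1]))
d=P[1]+P[0]-P[2]-P[3];print('rack yaw',np.degrees(np.arctan2(d[1],d[0])))
cs=[(295.6,262.4)]
# box: bolt dir
l=atz(a,(145.4,207.5),.08);k=atz(a,(120+280/5,170+155/5),.09);print('bolt',l,k,np.degrees(np.arctan2(*(k-l)[1::-1])))
E
```

```text
slot [ 0.56341768 -0.17637566  0.04870791] [np.float64(6.602798408020641e-05), np.float64(6.602798408013465e-05)]
lock [0.56022103 0.23185311 0.07785758] [np.float64(0.0002020289631254462), np.float64(0.00020202896312537195)]
keytop [ 0.61349368 -0.15381863  0.09740588] [np.float64(7.919423350107895e-05), np.float64(7.919423350117014e-05)]
spare [ 0.51355758 -0.1918558   0.09725033] [np.float64(0.0006028514880063306), np.float64(0.0006028514880063568)]
[[ 0.63276521 -0.1256787   0.05      ]
 [ 0.64920043 -0.16729019  0.05      ]
 [ 0.49356779 -0.22721215  0.05      ]
 [ 0.47701149 -0.18533247  0.05      ]] [ 0.56313623 -0.17637838  0.05      ]
0.16678666652155993
0.04473960504356931
0.16676977860839012
0.04503352993868315
rack yaw 21.0073286363712
bolt [0.56016458 0.23124329 0.08      ] [0.57447979 0.16427853 0.09      ] -77.93336672409283
```

Heights check out: the slot is at 0.049, the lock at 0.078 and the head top at 0.097. First I'll go over the lock for a wrist view, then on to the key.

```bash
cat > go.py <<'E'
import sys
from h import *
from scipy.spatial.transform import Rotation as Ro
# args x y z yawdeg : tool-axes shift and turn from measured pose
s=ctrl.observe();R=Ro.from_euler('xyz',s['tcp_rot'])
x,y,z,w=map(float,sys.argv[1:5]);T=Ro.from_euler('xyz',[np.pi,0,np.radians(w)])
print('d',(R.inv().apply(np.array([x,y,z])-s['ee_pos'])).round(4),'r',(R.inv()*T).as_rotvec().round(4),'t',s['clock'],'p',s['ee_pos'].round(4),'yaw',np.degrees(s['tcp_rot']).round(2),'q',s['q'].round(2),'F',s['force'].round(1),'M',s['ft_torque'].round(2))
E
python3 go.py .54 .24 .235 192
```

```text
d [-0.45   -0.2418 -0.0039] r [-8.000e-04 -1.000e-04 -4.963e-01] t 0.15 p [0.1768 0.5992 0.2309] yaw [-179.95    0.    163.56] q [-1.35  0.52 -0.04  1.6   0.02  1.02 -0.11] F [-0.1 -0.4 -0.7] M [ 0.02  0.02 -0.01]
```

Norm .511 -> 11 rows. Row step 0.046. First call 5 rows: fraction.. -0.21,-0.112.

Units first: shifts go in shares of 0.75 m and turns go in shares of 180 degrees. So -0.22 m is -0.2933, -0.176 m is -0.2347, -0.25 rad is -0.0796.

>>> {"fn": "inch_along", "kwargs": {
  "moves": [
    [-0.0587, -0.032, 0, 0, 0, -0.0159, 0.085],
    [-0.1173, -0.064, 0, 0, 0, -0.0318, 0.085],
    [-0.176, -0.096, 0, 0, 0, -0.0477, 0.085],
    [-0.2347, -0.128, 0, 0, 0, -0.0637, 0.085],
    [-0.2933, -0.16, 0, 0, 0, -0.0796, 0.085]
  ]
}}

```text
refused: moves[0]: [-0.0587, -0.032, 0, 0, 0, -0.0159, 0.085] is not of type 'object' (schema: type "object"). Nothing was moved.
```

The error is about the shape of the input: a list of objects with named fields. Fixing that and sending the same move.

>>> {"fn": "inch_along", "kwargs": {
  "moves": [
    {"sx":-0.0587, "sy":-0.032, "rz":-0.0159, "jaw":0.085},
    {"sx":-0.1173, "sy":-0.064, "rz":-0.0318, "jaw":0.085},
    {"sx":-0.176, "sy":-0.096, "rz":-0.0477, "jaw":0.085},
    {"sx":-0.2347, "sy":-0.128, "rz":-0.0637, "jaw":0.085},
    {"sx":-0.2933, "sy":-0.16, "rz":-0.0796, "jaw":0.085}
  ]
}}

```text
clock: 0.65
ee_pos: [0.3545, 0.4209, 0.2313]
tcp_rot: [-3.142, 0.0, 3.107]
force: [1.8, -0.2, -0.2]
grip_width: 0.0848
gripper_force: 0.0
```

```bash
python3 go.py .54 .24 .235 192
```

```text
d [-0.1916 -0.1744 -0.0037] r [-1.00e-04  0.00e+00 -2.44e-01] t 0.65 p [0.3545 0.4209 0.2313] yaw [-180.      0.    178.02] q [-0.94  0.4  -0.06  1.8   0.03  0.94  0.53] F [ 1.8 -0.2 -0.2] M [ 0.07 -0.09  0.01]
```

Converted, -0.18 m is -0.24, -0.17 m is -0.2267, -0.05 rad is -0.0159.

>>> {"fn": "inch_along", "kwargs": {
  "moves": [
    {"sx":-0.048, "sy":-0.0453, "rz":-0.0159, "jaw":0.085},
    {"sx":-0.096, "sy":-0.0907, "rz":-0.0318, "jaw":0.085},
    {"sx":-0.144, "sy":-0.136, "rz":-0.0477, "jaw":0.085},
    {"sx":-0.192, "sy":-0.1813, "rz":-0.0637, "jaw":0.085},
    {"sx":-0.24, "sy":-0.2267, "rz":-0.0777, "jaw":0.085}
  ]
}}

```text
clock: 1.15
ee_pos: [0.5282, 0.2443, 0.2313]
tcp_rot: [3.142, -0.0, -2.932]
force: [0.8, -0.4, 0.7]
grip_width: 0.0847
gripper_force: 0.0
```

>>> {"fn": "inch_along", "kwargs": {
  "moves": [
    {"jaw":0.085},
    {"jaw":0.085}
  ]
}}

```text
clock: 1.35
ee_pos: [0.5276, 0.2449, 0.2309]
tcp_rot: [-3.141, -0.001, -2.937]
force: [0.1, 0.8, -0.3]
grip_width: 0.0852
gripper_force: 0.0
```

```bash
python3 go.py .615 -.157 .2 201; python3 - <<'E'
from h import *
c=cam('wrist');cv2.imwrite('pics/w1.png',c['image'][...,::-1])
print(proj(c,[[.5602,.2315,.08]]))
E
```

```text
d [-0.0039 -0.4113  0.031 ] r [-1.000e-04 -6.000e-04 -1.618e-01] t 1.35 p [0.5276 0.2449 0.2309] yaw [-1.7999e+02 -3.0000e-02 -1.6827e+02] q [-0.5   0.45 -0.04  1.72  0.02  0.97  1.22] F [ 0.1  0.8 -0.3] M [0.02 0.03 0.01]
[[236.11646919 209.83634287]]
```

View pics/w1.png

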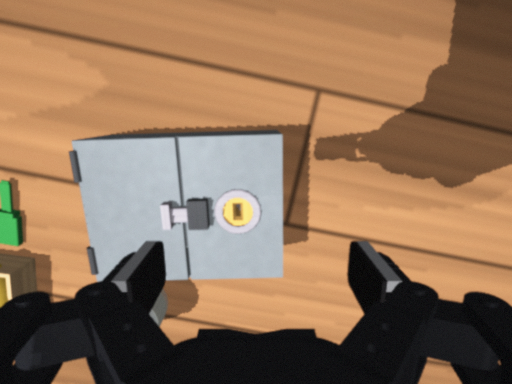

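The wrist view shows the lock at (238,211), within 2 px of the prediction, with the keyway's long side vertical in the picture. I'll refine it by colour and get the box yaw.

```bash
python3 - <<'E'
from h import *
c=pickle.load(open('pics/wrist.pkl','rb'));im=c['image'].astype(int)
sub=im[185:240,205:270]
m=((sub[...,0]-sub[...,2])>60).astype(np.uint8)
cn=cv2.findContours(m,cv2.RETR_EXTERNAL,cv2.CHAIN_APPROX_NONE)[0];k=max(cn,key=cv2.contourArea)
e=cv2.fitEllipse(k);u=np.array(e[0])+[205,185];print(e,u)
X=atz(c,u,.08);print('lock',X)
# 2-view tri with top & side
a,b=[pickle.load(open(f'pics/{n}.pkl','rb')) for n in('top','side')]
print(tri([ray(c,u),ray(a,(145.4,207.5)),ray(b,(295.6,262.4))]))
# box top edges: far edge (75,141)-(281,135) , right edge (283,135)-(283,277)
for p,q in [((75,141),(281,135)),((283,137),(283,275)),((178,138),(188,278))]:
    P,Q=atz(c,p,.08),atz(c,q,.08);d=Q-P;print(P,Q,np.linalg.norm(d),np.degrees(np.arctan2(d[1],d[0])))
# dark keyway orientation
g=im.sum(2);s=g[203:220,230:246];w=np.clip(330-s,0,None).astype(float)
mm=cv2.moments(w.astype(np.float32));cx,cy=mm['m10']/mm['m00']+230,mm['m01']/mm['m00']+203
th=.5*np.arctan2(2*mm['mu11'],mm['mu20']-mm['mu02']);print(cx,cy,np.degrees(th))
v=np.array([np.cos(th),np.sin(th)])*5;P,Q=atz(c,(cx-v[0],cy-v[1]),.08),atz(c,(cx+v[0],cy+v[1]),.08);d=Q-P;print(np.degrees(np.arctan2(d[1],d[0])),atz(c,(cx,cy),.08))
print(g[206:218,230:246])
E
```

```text
((32.33816909790039, 26.571855545043945), (27.38526725769043, 29.215534210205078), 101.83552551269531) [237.3381691  211.57185555]
lock [0.56174318 0.23304044 0.08      ]
(array([0.56082667, 0.23245373, 0.07867308]), [np.float64(0.0014193526570622401), np.float64(0.0009447994678638083), np.float64(0.0007878943764627204)])
[0.5241756  0.06895772 0.08      ] [0.47919267 0.25890735 0.08      ] 0.19520328841074683 103.32306129831584
[0.48061379 0.26116391 0.08      ] [0.62150105 0.29391976 0.08      ] 0.14464496525072593 13.088562540494
[0.50164447 0.16458533 0.08      ] [0.64570923 0.19551561 0.08      ] 0.14734767242919633 12.11728697936584
236.85012740328932 210.178596247394 83.37556524968936
17.159018653268635 [0.56040332 0.23228614 0.08      ]
[[614 607 521 386 312 267 250 260 258 304 403 493 548 601 626 625]
 [618 605 530 396 314 261 234 240 247 307 406 488 551 602 623 626]
 [615 605 542 395 307 258 228 207 246 311 415 494 545 600 621 626]
 [616 603 534 388 304 267 219 222 239 309 415 490 538 593 619 626]
 [619 608 540 402 309 264 221 213 233 287 383 476 526 591 618 623]
 [615 608 547 406 305 263 230 217 230 262 354 464 532 592 618 627]
 [617 610 560 409 317 274 238 220 226 250 345 455 530 587 618 628]
 [617 610 560 434 322 281 238 225 225 258 341 443 525 589 620 626]
 [618 612 559 432 336 291 254 223 226 250 314 436 519 582 619 628]
 [618 609 562 435 342 312 274 257 258 270 340 436 513 583 615 625]
 [617 611 570 459 360 338 339 338 338 340 377 444 511 580 617 626]
 [619 613 580 459 366 373 387 392 394 396 416 454 508 574 617 626]]
```

Converted, -0.25 m is -0.3333, -0.2 m is -0.2667, -0.16 rad is -0.0509.

>>> {"fn": "inch_along", "kwargs": {
  "moves": [
    {"sy":-0.0667, "rz":-0.0127, "jaw":0.085},
    {"sy":-0.1333, "rz":-0.0255, "jaw":0.085},
    {"sy":-0.2, "rz":-0.0382, "jaw":0.085},
    {"sy":-0.2667, "rz":-0.0509, "jaw":0.085},
    {"sy":-0.3333, "rz":-0.0509, "jaw":0.085}
  ]
}}

```text
clock: 1.9
ee_pos: [0.5783, 0.0012, 0.2315]
tcp_rot: [3.141, 0.0, -2.77]
force: [1.2, 0.7, -0.2]
grip_width: 0.0854
gripper_force: 0.0
```

```bash
python3 go.py .605 -.157 .2 201
```

```text
d [ 0.0325 -0.1571  0.0314] r [0.0004 0.0003 0.0046] t 1.9 p [0.5783 0.0012 0.2315] yaw [ 1.7998e+02  2.0000e-02 -1.5874e+02] q [-0.08  0.45 -0.03  1.73  0.01  0.97  1.83] F [ 1.2  0.7 -0.2] M [ 0.05 -0.05  0.03]
```

Converted, -0.157 m is -0.2093, -0.12 m is -0.16.

>>> {"fn": "inch_along", "kwargs": {
  "moves": [
    {"sx":0.0107, "sy":-0.0533, "sz":0.0067, "jaw":0.085},
    {"sx":0.0213, "sy":-0.1067, "sz":0.0133, "jaw":0.085},
    {"sx":0.032, "sy":-0.16, "sz":0.02, "jaw":0.085},
    {"sx":0.0427, "sy":-0.2093, "sz":0.0267, "jaw":0.085},
    {"sx":0.0427, "sy":-0.2093, "sz":0.0267, "jaw":0.085}
  ]
}}

```text
clock: 2.4
ee_pos: [0.6045, -0.1607, 0.2104]
tcp_rot: [-3.14, -0.002, -2.779]
force: [-0.4, -0.1, -0.6]
grip_width: 0.085
gripper_force: 0.0
```

>>> {"fn": "inch_along", "kwargs": {
  "moves": [
    {"jaw":0.085},
    {"jaw":0.085}
  ]
}}

```text
clock: 2.6
ee_pos: [0.6052, -0.1545, 0.2114]
tcp_rot: [3.141, 0.0, -2.772]
force: [0.4, -0.5, -0.4]
grip_width: 0.0851
gripper_force: 0.0
```

```bash
python3 go.py .6146 -.1568 .1 201; python3 - <<'E'
from h import *
c=cam('wrist');im=c['image'][...,::-1]
p=proj(c,[[.6146,-.1568,.096],[.5634,-.1765,.05]]);print(p)
im=cv2.resize(im,(800,600),interpolation=cv2.INTER_CUBIC)
cv2.imwrite('pics/w2.png',im)
E
```

```text
d [-0.0079 -0.0056  0.1114] r [0.0008 0.0003 0.0031] t 2.6 p [ 0.6052 -0.1545  0.2114] yaw [ 1.7996e+02  2.0000e-02 -1.5882e+02] q [ 0.15  0.54  0.    1.62 -0.    0.98  2.1 ] F [ 0.4 -0.5 -0.4] M [-0.01 -0.04 -0.02]
[[249.49762062 198.91156165]
 [250.2889176  131.44484141]]
```

View pics/w2.png

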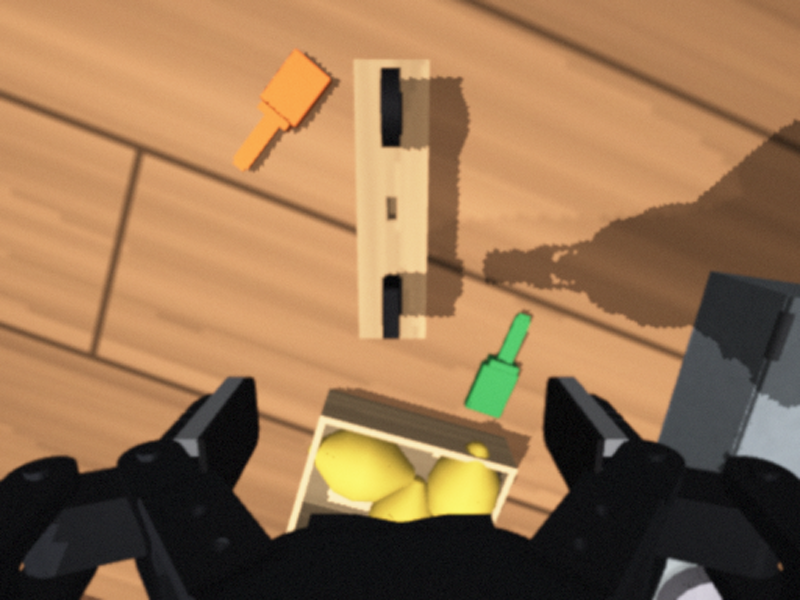

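The wrist view shows the rack vertical in the picture: slot at (250,132), rectangular key head at (251,197), spare at (250,69). Both match the projections to within 2 px.

```bash
python3 - <<'E'
from h import *
c=pickle.load(open('pics/wrist.pkl','rb'));s=1.5625
P=[atz(c,(u/s,v/s),z) for u,v,z in [(392.5,60,.05),(393,338,.05),(391,207,.05),(392,308,.096),(391,107,.096)]]
for p in P:print(p)
for i,j in((0,1),(4,3)):
    d=P[j]-P[i];print(np.linalg.norm(d),np.degrees(np.arctan2(d[1],d[0])))
a,b=[pickle.load(open(f'pics/{n}.pkl','rb')) for n in('top','side')]
print(tri([ray(c,(391/s,207/s)),ray(a,(331.75,212.1)),ray(b,(288.6,164.6))]))
print(tri([ray(c,(392/s,308/s)),ray(a,(325.6,186)),ray(b,(269.4,151.6))]))
E
```

```text
[ 0.48597493 -0.20527462  0.05      ]
[ 0.64403235 -0.14426176  0.05      ]
[ 0.56433847 -0.17619147  0.05      ]
[ 0.61265271 -0.15625752  0.096     ]
[ 0.51523685 -0.1941476   0.096     ]
0.16942466480693097 21.107439263532594
0.10452515102274003 21.25364128116706
(array([ 0.56374843, -0.17625899,  0.04880879]), [np.float64(0.0006719315190753304), np.float64(0.0002958962159033339), np.float64(0.00039348591890089505)])
(array([ 0.61331498, -0.15526086,  0.09618798]), [np.float64(0.0012092451377949782), np.float64(0.0012544894027570063), np.float64(0.000542922655380968)])
```

Converted, 0.13 m is 0.1733, -0.0075 m is -0.01, 0.003 rad is 0.001.

>>> {"fn": "inch_along", "kwargs": {
  "moves": [
    {"sx":-0.01, "sy":-0.0067, "sz":0.04, "rz":0.001, "jaw":0.085},
    {"sx":-0.01, "sy":-0.0067, "sz":0.0933, "rz":0.001, "jaw":0.085},
    {"sx":-0.01, "sy":-0.0067, "sz":0.14, "rz":0.001, "jaw":0.085},
    {"sx":-0.01, "sy":-0.0067, "sz":0.1733, "rz":0.001, "jaw":0.085},
    {"sx":-0.01, "sy":-0.0067, "sz":0.1733, "rz":0.001, "jaw":0.085}
  ]
}}

```text
clock: 3.15
ee_pos: [0.6122, -0.1567, 0.0785]
tcp_rot: [3.139, -0.004, -2.775]
force: [-0.0, 0.6, 0.7]
grip_width: 0.0849
gripper_force: 0.0
```

```bash
python3 go.py .614 -.1563 .063 201.15
```

```text
d [-0.0019 -0.0003  0.0155] r [ 0.0029 -0.0039 -0.003 ] t 3.15 p [ 0.6122 -0.1567  0.0785] yaw [ 179.83   -0.22 -159.02] q [ 0.16  0.72 -0.    1.69  0.    0.74  2.09] F [-0.   0.6  0.7] M [ 0.    0.03 -0.08]
```

Converted, 0.018 m is 0.024, -0.001 m is -0.0013.

>>> {"fn": "inch_along", "kwargs": {
  "moves": [
    {"sx":-0.0013, "sz":0.024, "jaw":0.085},
    {"sx":-0.0013, "sz":0.024, "jaw":0.085},
    {"sx":-0.0013, "sz":0.024, "jaw":0.085}
  ]
}}

```text
clock: 3.45
ee_pos: [0.6153, -0.1578, 0.0648]
tcp_rot: [-3.141, 0.001, -2.777]
force: [0.4, 0.1, 0.8]
grip_width: 0.0854
gripper_force: 0.0
```

```bash
python3 go.py .614 -.1563 .063 201.15
```

```text
d [0.0007 0.0019 0.0018] r [-0.0004  0.0009 -0.0043] t 3.45 p [ 0.6153 -0.1578  0.0648] yaw [-1.7998e+02  5.0000e-02 -1.5909e+02] q [ 0.16  0.74 -0.    1.69  0.    0.71  2.09] F [0.4 0.1 0.8] M [-0.01 -0.01  0.01]
```

Converted, 0.002 m is 0.0027, 0.0015 m is 0.002, -0.004 rad is -0.0013.

>>> {"fn": "inch_along", "kwargs": {
  "moves": [
    {"sy":0.0027, "sz":0.002, "rz":-0.0013, "jaw":0.085},
    {"sy":0.0027, "sz":0.002, "rz":-0.0013, "jaw":0.03},
    {"sy":0.0027, "sz":0.002, "rz":-0.0013, "jaw":0.03},
    {"sy":0.0027, "sz":0.002, "rz":-0.0013, "jaw":0.03},
    {"sy":0.0027, "sz":0.002, "rz":-0.0013, "jaw":0.03}
  ]
}}

```text
clock: 3.95
ee_pos: [0.614, -0.1565, 0.062]
tcp_rot: [-3.141, 0.0, -2.774]
force: [-0.2, 0.7, 0.5]
grip_width: 0.0302
gripper_force: 0.0
```

```bash
python3 go.py .614 -.1563 .063 201.15;python3 - <<'E'
from h import *
c=cam('wrist');cv2.imwrite('pics/w3.png',cv2.resize(c['image'][120:,100:420,::-1],(728,600),interpolation=cv2.INTER_CUBIC))
E
```

```text
d [-0.      0.0002 -0.001 ] r [-0.0001  0.0001 -0.0011] t 3.95 p [ 0.614  -0.1565  0.062 ] yaw [-1.7999e+02  1.0000e-02 -1.5891e+02] q [ 0.16  0.74 -0.    1.69  0.    0.7   2.09] F [-0.2  0.7  0.5] M [-0.05 -0.06 -0.05]
```

View pics/w3.png

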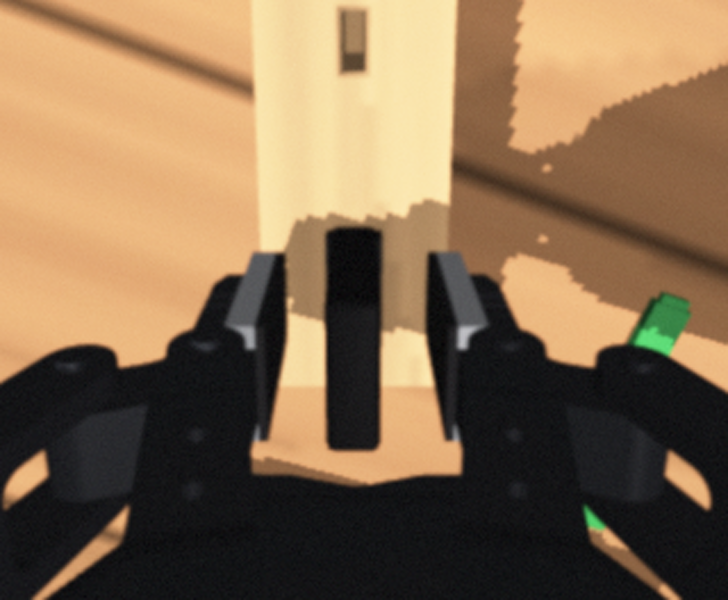

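The key head (about x 327–380 in this crop) is centred between the pads at 287 and 427. Closing now.

>>> {"fn": "inch_along", "kwargs": {
  "moves": [
    {"jaw":0.015},
    {"jaw":0.005},
    {"jaw":0.0},
    {"jaw":0.0},
    {"jaw":0.0}
  ]
}}

```text
clock: 4.5
ee_pos: [0.614, -0.1564, 0.0619]
tcp_rot: [-3.142, 0.0, -2.773]
force: [-0.8, 0.0, 3.7]
grip_width: 0.0092
gripper_force: 58.7
```

```bash
python3 go.py .614 -.1563 .063 201.15
```

```text
d [-0.      0.0001 -0.0011] r [-0.0001  0.     -0.001 ] t 4.5 p [ 0.614  -0.1564  0.0619] yaw [-180.      0.   -158.91] q [ 0.16  0.74 -0.    1.69  0.    0.7   2.09] F [-0.8  0.   3.7] M [0.07 0.23 0.01]
```

Converted, -0.12 m is -0.16, -0.01 m is -0.0133.

>>> {"fn": "inch_along", "kwargs": {
  "moves": [
    {"sz":-0.0133, "jaw":0},
    {"sz":-0.04, "jaw":0},
    {"sz":-0.0667, "jaw":0},
    {"sz":-0.1067, "jaw":0},
    {"sz":-0.16, "jaw":0}
  ]
}}

```text
clock: 5.0
ee_pos: [0.6131, -0.1561, 0.1824]
tcp_rot: [3.14, -0.002, -2.773]
force: [0.6, 0.3, 0.5]
grip_width: 0.0093
gripper_force: 59.4
```

>>> {"fn": "inch_along", "kwargs": {
  "moves": [
    {"jaw":0},
    {"jaw":0}
  ]
}}

```text
clock: 5.2
ee_pos: [0.6143, -0.1564, 0.1831]
tcp_rot: [-3.141, 0.002, -2.773]
force: [-0.7, 1.3, -1.2]
grip_width: 0.0093
gripper_force: 59.4
```

```bash
python3 go.py .561 .2325 .182 192.8; python3 - <<'E'
from h import *
b=cam('side');c=cam('wrist');m=np.hstack([cv2.resize(c['image'][150:350,180:340],(400,500),interpolation=2),cv2.resize(b['image'][80:240,220:348],(400,500),interpolation=2)])
cv2.imwrite('pics/w4.png',m[...,::-1])
E
```

```text
d [-0.0902  0.382   0.0009] r [-0.0008  0.0017  0.1448] t 5.2 p [ 0.6143 -0.1564  0.1831] yaw [-1.7995e+02  1.0000e-01 -1.5890e+02] q [ 0.15  0.59  0.    1.62 -0.    0.93  2.1 ] F [-0.7  1.3 -1.2] M [-0.02  0.04 -0.01]
```

View pics/w4.png

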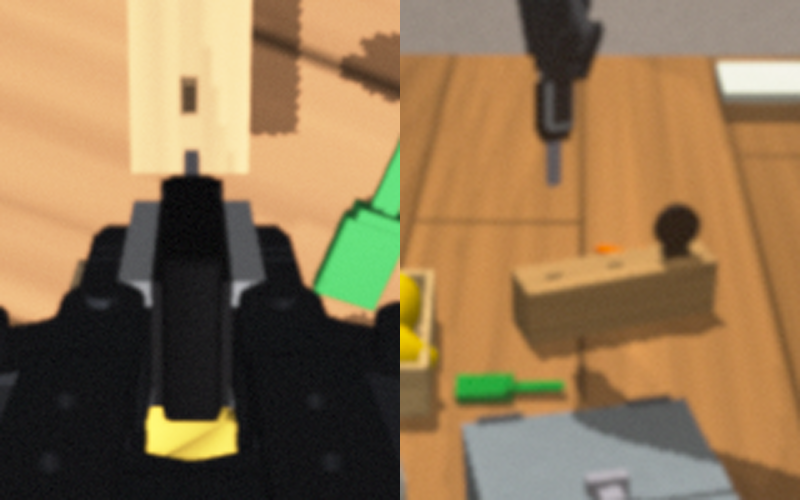

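The key is held upright and clear of the rack. Its blade tip is at wrist pixel (257,212) and side pixel (269,139), and the spare is still in its slot. I'll work out the tip's offset from the TCP.

```bash
python3 - <<'E'
from h import *
from scipy.spatial.transform import Rotation as Ro
c,b=[pickle.load(open(f'pics/{n}.pkl','rb')) for n in('wrist','side')]
s=ctrl.observe();R=Ro.from_euler('xyz',s['tcp_rot']);p=s['ee_pos']
x,e=tri([ray(c,(256.8,212)),ray(b,(269.3,139.2))]);print('tip tri',x,e,R.inv().apply(x-p))
print('wrist at z',R.inv().apply(atz(c,(256.8,212),p[2]-.052+0)-p))
for dx in(-.0045,0,.0045):print(dx,proj(c,p+R.apply([dx,0,.052])),proj(b,p+R.apply([dx,0,.052])))
print(proj(c,p+R.apply([[-.015,0,-.034],[.015,0,-.034],[-.015,0,.006],[.015,0,.006]])))
E
```

```text
tip tri [ 0.61327295 -0.15624807  0.13017614] [np.float64(0.0007482174232626732), np.float64(0.0007482174232625182)] [2.16620167e-04 3.45537436e-05 5.10967340e-02]
wrist at z [0.00062175 0.00037039 0.05200081]
-0.0045 [[256.23652288 219.25515814]] [[267.79279392 139.89732094]]
0 [[256.24331029 212.88578272]] [[269.49863572 139.63457427]]
0.0045 [[256.25017597 206.44192541]] [[271.20030635 139.37244705]]
[[256.28313641 314.11824458]
 [256.36488001 247.06253985]
 [256.24649344 266.78477478]
 [256.30620931 213.6861225 ]]
```

Converted, 0.225 m is 0.3, 0.18 m is 0.24, 0.144 rad is 0.0458.

>>> {"fn": "inch_along", "kwargs": {
  "moves": [
    {"sx":-0.0133, "sy":0.06, "rz":0.0095, "jaw":0},
    {"sx":-0.0267, "sy":0.12, "rz":0.0191, "jaw":0},
    {"sx":-0.04, "sy":0.18, "rz":0.0286, "jaw":0},
    {"sx":-0.0533, "sy":0.24, "rz":0.0382, "jaw":0},
    {"sx":-0.0667, "sy":0.3, "rz":0.0458, "jaw":0}
  ]
}}

```text
clock: 5.8
ee_pos: [0.5786, 0.0732, 0.1809]
tcp_rot: [3.142, -0.002, -2.919]
force: [0.8, 0.8, -0.3]
grip_width: 0.0094
gripper_force: 59.4
```

```bash
python3 go.py .561 .2325 .182 192.8
```

```text
d [-0.018   0.1593 -0.0012] r [ 0.     -0.0017 -0.0006] t 5.8 p [0.5786 0.0732 0.1809] yaw [ 1.8000e+02 -1.0000e-01 -1.6723e+02] q [-0.24  0.51  0.02  1.76 -0.01  0.87  1.58] F [ 0.8  0.8 -0.3] M [-0.02 -0.1  -0.01]
```

Converted, 0.159 m is 0.212, 0.012 m is 0.016.

>>> {"fn": "inch_along", "kwargs": {
  "moves": [
    {"sx":-0.0067, "sy":0.0533, "sz":0.0053, "jaw":0},
    {"sx":-0.0133, "sy":0.1067, "sz":0.0107, "jaw":0},
    {"sx":-0.0187, "sy":0.16, "sz":0.016, "jaw":0},
    {"sx":-0.024, "sy":0.212, "sz":0.0213, "jaw":0},
    {"sx":-0.024, "sy":0.212, "sz":0.0347, "jaw":0}
  ]
}}

```text
clock: 6.3
ee_pos: [0.5601, 0.2368, 0.1549]
tcp_rot: [3.139, -0.001, -2.911]
force: [0.5, -0.1, -1.1]
grip_width: 0.0093
gripper_force: 59.4
```

>>> {"fn": "inch_along", "kwargs": {
  "moves": [
    {"jaw":0},
    {"jaw":0}
  ]
}}

```text
clock: 6.5
ee_pos: [0.5618, 0.2293, 0.1552]
tcp_rot: [-3.141, -0.001, -2.918]
force: [-0.5, -0.7, 0.2]
grip_width: 0.0094
gripper_force: 59.4
```

```bash
python3 go.py .561 .2325 .145 192.8;  python3 - <<'E'
from h import *
from scipy.spatial.transform import Rotation as Ro
b=cam('side');c=cam('wrist');s=ctrl.observe();pickle.dump(s,open('pics/s.pkl','wb'))
m=np.hstack([cv2.resize(c['image'][180:330,206:306],(400,600),interpolation=2),cv2.resize(b['image'][180:300,250:330],(400,600),interpolation=2)])
cv2.imwrite('pics/w5.png',m[...,::-1])
E
```

```text
d [0.0001 0.0033 0.0102] r [-0.0009 -0.0014 -0.0002] t 6.5 p [0.5618 0.2293 0.1552] yaw [-1.7995e+02 -8.0000e-02 -1.6721e+02] q [-0.49  0.58  0.    1.72 -0.    0.84  1.31] F [-0.5 -0.7  0.2] M [-0.   -0.    0.09]
```

View pics/w5.png

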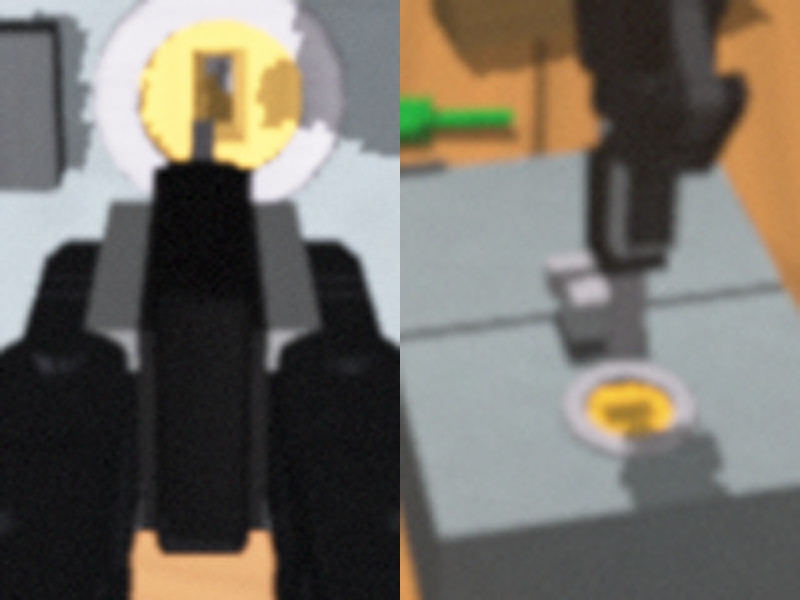

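In the wrist crop the keyway is centred at (260.8,203.8), and the blade tip's far edge is at (256.8,210). The head's edges are at v 221 and 317. I'll fit the key's pose in the tool and the tip-to-lock error.

```bash
python3 - <<'E'
from h import *
from scipy.spatial.transform import Rotation as Ro
from scipy.optimize import least_squares
c,b,s=[pickle.load(open(f'pics/{n}.pkl','rb')) for n in('wrist','side','s')]
R=Ro.from_euler('xyz',s['tcp_rot']);p=s['ee_pos']
T=lambda X:p+R.apply(X)
k=np.array([[-.015,0,.086],[.015,0,.046],[.0045,0,0]])  # key frame (x along tool x)
obs=np.array([317.5,221.3,210])
def f(a):
    X=np.c_[k[:,0]+a[0],0*k[:,0]+a[2],a[1]-k[:,2]]
    P=proj(c,T(X));return np.r_[P[:,1]-obs,P[:,0]-256.75]
r=least_squares(f,[0,.052,0]);print('key in tool dx,tip z,dy',r.x,r.fun)
tip=T([r.x[0],r.x[2],r.x[1]]);print('tip',tip)
o=[ray(c,(260.75,203.5)),ray(b,(250+(628-400)/5,180+407/5))]
x,e=tri(o);print('lock tri',x,e,'wrist z.08',atz(c,(260.75,203.5),.08),'side',atz(b,(295.6,261.4),.08))
L=atz(c,(260.75,203.5),.08);print('tool error to lock (x,y)',R.inv().apply(L-tip))
# tilt from parallel edges: keyway yaw
P,Q=atz(c,(206+191.5/4,180+50/4),.08),atz(c,(206+194/4,180+120/4),.08);d=Q-P;print(np.degrees(np.arctan2(d[1],d[0])))
print(proj(c,T([[0,0,.052],[0,0,-.034]])))
E
```

```text
key in tool dx,tip z,dy [-0.00450564  0.05724238  0.0004173 ] [ 0.08617154 -1.34742174  1.6022431   0.10836911  0.0046643  -0.17810676]
tip [0.56656907 0.2307043  0.09871394]
lock tri [0.56058396 0.23274027 0.0811405 ] [np.float64(0.0004377326275500928), np.float64(0.0004377326275499232)] wrist z.08 [0.56135027 0.23271731 0.08      ] side [0.56009946 0.23172447 0.08      ]
tool error to lock (x,y) [0.00464546 0.00312244 0.01871282]
14.681369960705984
[[255.9577928  214.06243326]
 [255.922761   283.81904806]]
```

```bash
python3 - <<'E'
from h import *
from scipy.spatial.transform import Rotation as Ro
c,b,s=[pickle.load(open(f'pics/{n}.pkl','rb')) for n in('wrist','side','s')]
R=Ro.from_euler('xyz',s['tcp_rot']);p=s['ee_pos'];inv=R.inv()
o,d=ray(b,(295.8,251.4));X=o+d*(.2305-o[1])/d[1];print('side tip at y=.2305',X,inv.apply(X-p))
for tz in(.050,.052,.054,.057):
    X=atz(c,(256.75,210),p[2]-tz);print(tz,'wrist far tip edge in tool',inv.apply(X-p)[:2],'pred side',proj(b,X+R.apply([-.0045,0,0]))[0])
print('side px of lock',proj(b,[[.561,.2325,.08]]))
g=b['image'].astype(int)[225:262,285:306].mean(2).astype(int)
print(g)
E
```

```text
side tip at y=.2305 [0.56054776 0.2305     0.10152653] [0.00141235 0.00154582 0.05442947]
0.05 wrist far tip edge in tool [0.00348072 0.00051614] pred side [294.3569484  249.19246204]
0.052 wrist far tip edge in tool [0.00283428 0.00052183] pred side [293.9449356  250.14575621]
0.054 wrist far tip edge in tool [0.00218783 0.00052751] pred side [293.53410868 251.09632675]
0.057 wrist far tip edge in tool [0.00121816 0.00053604] pred side [292.92008024 252.51710219]
side px of lock [[295.09253673 261.69575334]]
[[160 136  85  46  35  47  67  91  99  90  61  47  42  42  42  40  46  43
   52  86 125]
 [160 135  84  44  37  46  68  89  99  87  62  44  41  42  45  45  44  43
   52  85 127]
 [160 135  84  45  39  45  67  90  98  85  65  49  38  43  43  46  46  44
   58  89 129]
 [159 135  88  47  34  42  63  86  95  90  68  55  50  54  55  59  57  58
   71 100 134]
 [161 143 104  59  35  41  56  78  93  93  75  64  66  67  72  71  72  75
   94 118 143]
 [174 164 131  88  49  38  48  64  85  87  79  71  71  74  74  74  70  80
  108 140 158]
 [187 182 156 111  64  42  39  51  61  68  68  61  
[... 2008 characters left out ...]
5 181 186 188 186 185 179 177 175 180 184 188 192 190 189 185
  180 175 168]
 [175 185 192 191 184 175 168 160 149 146 149 151 160 168 177 187 191 190
  188 185 176]
 [185 192 191 185 171 155 145 137 131 131 136 142 142 146 159 169 175 180
  189 188 185]
 [191 194 185 174 165 159 152 149 149 148 154 157 153 152 157 158 157 164
  177 188 191]
 [193 185 174 166 167 167 168 168 166 167 168 168 165 163 164 160 160 159
  167 180 188]
 [192 179 167 166 165 170 170 170 168 166 165 165 161 160 161 165 166 166
  165 173 189]
 [192 176 166 164 166 163 159 156 154 151 150 144 141 138 144 158 168 171
  170 175 188]
 [193 180 171 166 162 155 139 133 128 124 121 119 118 122 127 149 165 171
  176 184 190]]
```

Both views agree: the tip needs about +1.3 mm along tool x and +2.9 mm along tool y. That is well inside the flare after correction.

Converted, 0.015 m is 0.02, 0.01 m is 0.0133.

>>> {"fn": "inch_along", "kwargs": {
  "moves": [
    {"sx":0.0017, "sy":0.0039, "sz":0.0067, "jaw":0},
    {"sx":0.0017, "sy":0.0039, "sz":0.0133, "jaw":0},
    {"sx":0.0017, "sy":0.0039, "sz":0.02, "jaw":0},
    {"sx":0.0017, "sy":0.0039, "sz":0.02, "jaw":0}
  ]
}}

```text
clock: 7.0
ee_pos: [0.5596, 0.2328, 0.14]
tcp_rot: [-3.141, -0.001, -2.918]
force: [-0.5, 0.8, -0.5]
grip_width: 0.0092
gripper_force: 59.4
```

```bash
python3 go.py .56 .2318 .13 192.8
```

```text
d [-0.0002 -0.001   0.01  ] r [-0.0003 -0.0012  0.0007] t 7.0 p [0.5596 0.2328 0.14  ] yaw [-1.7998e+02 -7.0000e-02 -1.6716e+02] q [-0.49  0.6   0.    1.73 -0.    0.81  1.3 ] F [-0.5  0.8 -0.5] M [-0.01 -0.    0.01]
```

Converted, 0.014 m is 0.0187, -0.0005 m is -0.0007.

>>> {"fn": "inch_along", "kwargs": {
  "moves": [
    {"sy":-0.0007, "sz":0.0067, "jaw":0},
    {"sy":-0.0007, "sz":0.0133, "jaw":0},
    {"sy":-0.0007, "sz":0.0187, "jaw":0},
    {"sy":-0.0007, "sz":0.0187, "jaw":0},
    {"sy":-0.0007, "sz":0.0187, "jaw":0}
  ]
}}

```text
clock: 7.5
ee_pos: [0.5601, 0.2326, 0.1267]
tcp_rot: [-3.142, -0.0, -2.917]
force: [-0.0, 0.6, 0.2]
grip_width: 0.0094
gripper_force: 59.4
```

```bash
python3 go.py .56 .2318 .13 192.8
```

```text
d [ 0.0003 -0.0008 -0.0033] r [-0.0001 -0.0001  0.0008] t 7.5 p [0.5601 0.2326 0.1267] yaw [-1.8000e+02 -1.0000e-02 -1.6716e+02] q [-0.49  0.62  0.    1.74 -0.    0.78  1.3 ] F [-0.   0.6  0.2] M [-0.06  0.05 -0.01]
```

Converted, 0.006 m is 0.008, 0.004 m is 0.0053.

>>> {"fn": "inch_along", "kwargs": {
  "moves": [
    {"sz":0.0027, "jaw":0},
    {"sz":0.0053, "jaw":0},
    {"sz":0.008, "jaw":0},
    {"sz":0.008, "jaw":0}
  ]
}}

```text
clock: 7.9
ee_pos: [0.56, 0.2326, 0.1205]
tcp_rot: [-3.141, -0.0, -2.917]
force: [-0.3, -0.1, 0.4]
grip_width: 0.0093
gripper_force: 59.5
```

```bash
python3 go.py .56 .2318 .12 192.8
```

```text
d [ 0.0001 -0.0008  0.0005] r [-0.0001 -0.0003  0.0009] t 7.9 p [0.56   0.2326 0.1205] yaw [-1.7999e+02 -2.0000e-02 -1.6715e+02] q [-0.49  0.63  0.    1.74 -0.    0.77  1.3 ] F [-0.3 -0.1  0.4] M [0.01 0.   0.06]
```

Free entry, about 11 mm deep. The first pin comes next.

Converted, 0.008 m is 0.0107, 0.006 m is 0.008.

>>> {"fn": "inch_along", "kwargs": {
  "moves": [
    {"sz":0.0027, "jaw":0},
    {"sz":0.0053, "jaw":0},
    {"sz":0.008, "jaw":0},
    {"sz":0.0107, "jaw":0},
    {"sz":0.0107, "jaw":0}
  ]
}}

```text
clock: 8.4
ee_pos: [0.5603, 0.2317, 0.1126]
tcp_rot: [-3.141, -0.0, -2.918]
force: [-0.1, -5.5, 1.0]
grip_width: 0.0094
gripper_force: 59.5
```

```bash
python3 go.py .56 .2318 .12 192.8
```

```text
d [ 0.0002  0.0001 -0.0074] r [-0.001  -0.0002  0.0002] t 8.4 p [0.5603 0.2317 0.1126] yaw [-1.7994e+02 -1.0000e-02 -1.6719e+02] q [-0.49  0.64  0.    1.75  0.    0.76  1.3 ] F [-0.1 -5.5  1. ] M [-1.23 -0.15  0.01]
```

Converted, 0.008 m is 0.0107, 0.006 m is 0.008, -0.02 rad is -0.0064.

>>> {"fn": "inch_along", "kwargs": {
  "moves": [
    {"sy":-0.0007, "sz":0.0027, "rz":0.0064, "jaw":0},
    {"sy":-0.0007, "sz":0.0053, "rz":-0.0064, "jaw":0},
    {"sy":-0.0007, "sz":0.008, "rz":0.0064, "jaw":0},
    {"sy":-0.0007, "sz":0.0107, "rz":-0.0064, "jaw":0},
    {"sy":-0.0007, "sz":0.0107, "jaw":0}
  ]
}}

```text
clock: 8.9
ee_pos: [0.5602, 0.2319, 0.1047]
tcp_rot: [-3.142, -0.0, -2.917]
force: [0.3, -2.4, 0.5]
grip_width: 0.0094
gripper_force: 59.7
```

```bash
python3 go.py .56 .2318 .12 192.8
```

```text
d [ 0.0002 -0.0001 -0.0153] r [-0.0001 -0.0001  0.0013] t 8.9 p [0.5602 0.2319 0.1047] yaw [-180.     -0.   -167.12] q [-0.49  0.65 -0.    1.75  0.    0.74  1.31] F [ 0.3 -2.4  0.5] M [-0.49  0.09  0.05]
```

Units first: shifts go in shares of 0.75 m and turns go in shares of 180 degrees. So 0.008 m is 0.0107, 0.006 m is 0.008, -0.02 rad is -0.0064.

>>> {"fn": "inch_along", "kwargs": {
  "moves": [
    {"sz":0.0027, "rz":0.0064, "jaw":0},
    {"sz":0.0053, "rz":-0.0064, "jaw":0},
    {"sz":0.008, "rz":0.0064, "jaw":0},
    {"sz":0.0107, "rz":-0.0064, "jaw":0},
    {"sz":0.0107, "jaw":0}
  ]
}}

```text
clock: 9.4
ee_pos: [0.56, 0.2324, 0.0966]
tcp_rot: [3.141, -0.0, -2.918]
force: [0.8, -0.3, -1.8]
grip_width: 0.0091
gripper_force: 59.3
```

```bash
python3 go.py .56 .2318 .12 192.8
```

```text
d [ 0.0002 -0.0005 -0.0234] r [ 0.0004 -0.0001  0.0004] t 9.4 p [0.56   0.2324 0.0966] yaw [ 1.7998e+02 -1.0000e-02 -1.6717e+02] q [-0.49  0.66 -0.    1.76  0.    0.73  1.3 ] F [ 0.8 -0.3 -1.8] M [0.08 0.1  0.02]
```

>>> {"fn": "inch_along", "kwargs": {
  "moves": [
    {"sz":0.0027, "rz":0.0064, "jaw":0},
    {"sz":0.0053, "rz":-0.0064, "jaw":0},
    {"sz":0.0067, "jaw":0}
  ]
}}

```text
clock: 9.7
ee_pos: [0.5602, 0.2324, 0.0919]
tcp_rot: [3.141, 0.0, -2.918]
force: [-2.8, -1.1, 7.4]
grip_width: 0.0092
gripper_force: 60.6
```

```bash
python3 go.py .56 .2318 .12 192.8
```

```text
d [ 0.0003 -0.0005 -0.0281] r [ 0.0004  0.0002 -0.0002] t 9.7 p [0.5602 0.2324 0.0919] yaw [ 1.7998e+02  1.0000e-02 -1.6721e+02] q [-0.49  0.67 -0.    1.76  0.    0.72  1.3 ] F [-2.8 -1.1  7.4] M [-0.08  0.66  0.06]
```

Converted, 0.002 m is 0.0027, 0.001 m is 0.0013, -0.03 rad is -0.0095.

>>> {"fn": "inch_along", "kwargs": {
  "moves": [
    {"sz":0.0013, "rz":0.0095, "jaw":0},
    {"sz":0.0027, "rz":-0.0095, "jaw":0},
    {"sz":0.0027, "jaw":0}
  ]
}}

```text
clock: 10.0
ee_pos: [0.5604, 0.2324, 0.0915]
tcp_rot: [3.141, 0.001, -2.918]
force: [-10.0, -3.4, 32.4]
grip_width: 0.0091
gripper_force: 64.6
```

```bash
python3 go.py .56 .2318 .12 192.8; python3 - <<'E'
from h import *
b=cam('side');c=cam('wrist')
m=np.hstack([cv2.resize(c['image'][180:330,206:306],(400,600),interpolation=2),cv2.resize(b['image'][200:290,260:320],(400,600),interpolation=2)])
cv2.imwrite('pics/w6.png',m[...,::-1])
E
```

```text
d [ 0.0005 -0.0005 -0.0285] r [0.0006 0.0009 0.0003] t 10.0 p [0.5604 0.2324 0.0915] yaw [ 1.7996e+02  5.0000e-02 -1.6718e+02] q [-0.49  0.67 -0.    1.76  0.    0.71  1.3 ] F [-10.   -3.4  32.4] M [-0.81  2.54  0.08]
```

View pics/w6.png

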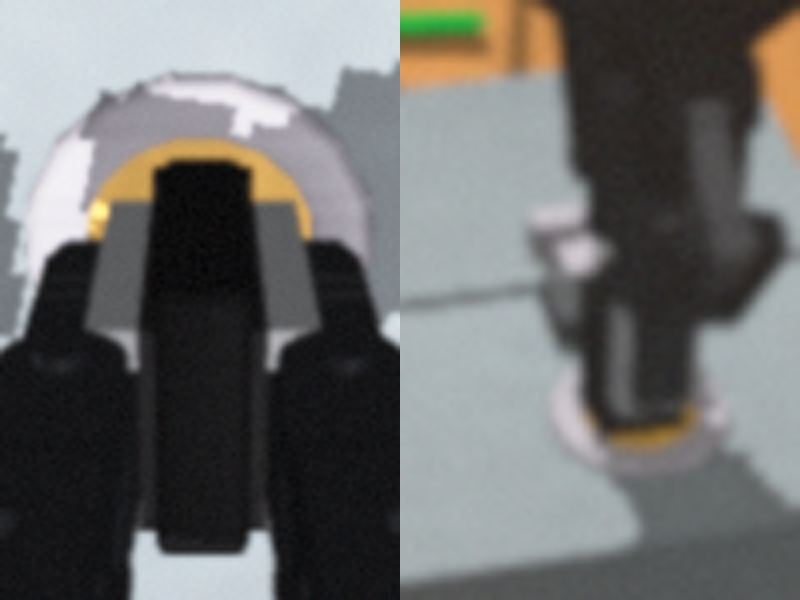

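The collar sits on the brass: stiff stop at z 0.0915 with 32 N, and the head hasn't shifted between the pads (edges still at crop 165 and 550). The key is home, so I'll ease the push and start turning clockwise.

Converted, -0.001 m is -0.0013, 0.0003 m is 0.0004, 0.3 rad is 0.0955.

>>> {"fn": "inch_along", "kwargs": {
  "moves": [
    {"sz":-0.0013, "jaw":0},
    {"sz":-0.0013, "rz":0.0318, "jaw":0},
    {"sz":-0.0013, "rz":0.0637, "jaw":0},
    {"sy":0.0004, "sz":-0.0013, "rz":0.0955, "jaw":0},
    {"sy":0.0004, "sz":-0.0013, "rz":0.0955, "jaw":0}
  ]
}}

```text
clock: 10.6
ee_pos: [0.5603, 0.2328, 0.0917]
tcp_rot: [3.141, 0.001, 3.06]
force: [-6.0, -1.5, 18.6]
grip_width: 0.0094
gripper_force: 62.3
```

```bash
python3 go.py .56 .2318 .0915 102.8
```

```text
d [ 0.0003 -0.0011  0.0002] r [1.0000e-03 4.0000e-04 1.2655e+00] t 10.6 p [0.5603 0.2328 0.0917] yaw [1.7997e+02 5.0000e-02 1.7531e+02] q [-0.55  0.67  0.08  1.76 -0.08  0.71  1.06] F [-6.  -1.5 18.6] M [-0.51  1.22  0.07]
```

Converted, -0.0003 m is -0.0004, 0.4 rad is 0.1273.

>>> {"fn": "inch_along", "kwargs": {
  "moves": [
    {"sz":-0.0004, "rz":0.0318, "jaw":0},
    {"sz":-0.0004, "rz":0.0637, "jaw":0},
    {"sz":-0.0004, "rz":0.0955, "jaw":0},
    {"sy":0.0004, "sz":-0.0004, "rz":0.1273, "jaw":0},
    {"sy":0.0004, "sz":-0.0004, "rz":0.1273, "jaw":0}
  ]
}}

```text
clock: 11.1
ee_pos: [0.5605, 0.2332, 0.0917]
tcp_rot: [3.141, 0.001, 2.66]
force: [-3.7, -0.9, 12.8]
grip_width: 0.0095
gripper_force: 61.5
```

```bash
python3 go.py .56 .2318 .0915 102.8
```

```text
d [-0.0002 -0.0014  0.0002] r [1.200e-03 2.000e-04 8.655e-01] t 11.1 p [0.5605 0.2332 0.0917] yaw [1.7995e+02 4.0000e-02 1.5239e+02] q [-0.62  0.68  0.19  1.77 -0.18  0.71  0.75] F [-3.7 -0.9 12.8] M [-0.28  0.74  0.09]
```

>>> {"fn": "inch_along", "kwargs": {
  "moves": [
    {"rz":0.0318, "jaw":0},
    {"rz":0.0637, "jaw":0},
    {"rz":0.0955, "jaw":0},
    {"rz":0.1273, "jaw":0},
    {"rz":0.1273, "jaw":0}
  ]
}}

```text
clock: 11.6
ee_pos: [0.5607, 0.2333, 0.0918]
tcp_rot: [3.14, 0.0, 2.26]
force: [-2.0, -0.2, 12.4]
grip_width: 0.0094
gripper_force: 61.5
```

```bash
python3 go.py .56 .2318 .0915 102.8
```

```text
d [-0.0007 -0.0015  0.0003] r [0.0016 0.     0.4657] t 11.6 p [0.5607 0.2333 0.0918] yaw [1.7991e+02 2.0000e-02 1.2948e+02] q [-0.69  0.69  0.3   1.77 -0.29  0.72  0.45] F [-2.  -0.2 12.4] M [-0.11  0.42  0.09]
```

Converted, 0.4 rad is 0.1273.

>>> {"fn": "inch_along", "kwargs": {
  "moves": [
    {"rz":0.0318, "jaw":0},
    {"rz":0.0637, "jaw":0},
    {"rz":0.0955, "jaw":0},
    {"rz":0.1273, "jaw":0},
    {"rz":0.1273, "jaw":0}
  ]
}}

```text
clock: 12.1
ee_pos: [0.5609, 0.2334, 0.0918]
tcp_rot: [3.139, -0.0, 1.86]
force: [0.4, 0.9, 10.4]
grip_width: 0.0091
gripper_force: 61.3
```

```bash
python3 go.py .56 .2318 .0915 102.8
```

```text
d [-0.0013 -0.0013  0.0003] r [ 0.0022 -0.0003  0.0658] t 12.1 p [0.5609 0.2334 0.0918] yaw [ 1.7987e+02 -1.0000e-02  1.0657e+02] q [-0.76  0.71  0.41  1.77 -0.39  0.74  0.14] F [ 0.4  0.9 10.4] M [0.09 0.1  0.08]
```

>>> {"fn": "inch_along", "kwargs": {
  "moves": [
    {"rz":0.0159, "jaw":0},
    {"rz":0.0318, "jaw":0},
    {"rz":0.0318, "jaw":0}
  ]
}}

```text
clock: 12.4
ee_pos: [0.561, 0.2334, 0.0918]
tcp_rot: [3.139, -0.001, 1.762]
force: [0.5, 1.2, 9.0]
grip_width: 0.0093
gripper_force: 61.1
```

```bash
python3 go.py .56 .2318 .0915 102.8
```

```text
d [-0.0014 -0.0013  0.0003] r [ 0.0024 -0.0006 -0.0322] t 12.4 p [0.561  0.2334 0.0918] yaw [ 1.7987e+02 -3.0000e-02  1.0095e+02] q [-0.78  0.72  0.43  1.77 -0.42  0.74  0.06] F [0.5 1.2 9. ] M [ 0.13 -0.21  0.09]
```

Converted, 0.0002 m is 0.0003, 0.1 rad is 0.0318.

>>> {"fn": "inch_along", "kwargs": {
  "moves": [
    {"sz":0.0003, "rz":0.0159, "jaw":0},
    {"sz":0.0003, "rz":0.0318, "jaw":0},
    {"sz":0.0003, "rz":0.0318, "jaw":0}
  ]
}}

```text
clock: 12.7
ee_pos: [0.5611, 0.2334, 0.0917]
tcp_rot: [3.139, -0.001, 1.662]
force: [0.0, 0.8, 11.7]
grip_width: 0.0093
gripper_force: 61.4
```

```bash
python3 go.py .561 .2334 .0915 102.8
```

```text
d [-0.     -0.0001  0.0002] r [ 0.0025 -0.0007 -0.1322] t 12.7 p [0.5611 0.2334 0.0917] yaw [ 1.7986e+02 -5.0000e-02  9.5220e+01] q [-0.8   0.72  0.46  1.78 -0.45  0.74 -0.01] F [ 0.   0.8 11.7] M [ 0.09 -0.02  0.06]
```

>>> {"fn": "inch_along", "kwargs": {
  "moves": [
    {"rz":0.0159, "jaw":0},
    {"rz":0.0255, "jaw":0},
    {"rz":0.0255, "jaw":0}
  ]
}}

```text
clock: 13.0
ee_pos: [0.5612, 0.2335, 0.0918]
tcp_rot: [3.139, -0.001, 1.583]
force: [0.8, 0.9, 10.5]
grip_width: 0.0095
gripper_force: 61.4
```

```bash
python3 go.py .561 .2334 .0915 102.8
```

```text
d [-0.0001 -0.0002  0.0003] r [ 0.0027 -0.0009 -0.2111] t 13.0 p [0.5612 0.2335 0.0918] yaw [ 1.7985e+02 -7.0000e-02  9.0710e+01] q [-0.81  0.73  0.48  1.78 -0.47  0.75 -0.07] F [ 0.8  0.9 10.5] M [ 0.25 -0.16  0.46]
```

Torque jumped to 0.46 N m, which is the stop. I'll hold, then do a final check by picture.

>>> {"fn": "inch_along", "kwargs": {
  "moves": [
    {"jaw":0},
    {"jaw":0},
    {"jaw":0},
    {"jaw":0},
    {"jaw":0}
  ]
}}

```text
clock: 13.5
ee_pos: [0.5612, 0.2335, 0.0918]
tcp_rot: [3.139, -0.001, 1.584]
force: [-0.1, 0.6, 11.5]
grip_width: 0.0092
gripper_force: 61.3
```

```bash
python3 go.py .561 .2334 .0915 102.8; python3 - <<'E'
from h import *
b=cam('side');c=cam('wrist')
m=np.hstack([cv2.resize(c['image'][110:350,176:336],(400,600),interpolation=2),cv2.resize(b['image'][170:290,250:330],(400,600),interpolation=2)])
cv2.imwrite('pics/w7.png',m[...,::-1])
E
```

```text
d [-0.0001 -0.0002  0.0003] r [ 0.0026 -0.001  -0.21  ] t 13.5 p [0.5612 0.2335 0.0918] yaw [ 1.7986e+02 -8.0000e-02  9.0770e+01] q [-0.81  0.73  0.48  1.78 -0.47  0.75 -0.07] F [-0.1  0.6 11.5] M [ 0.29 -0.12  0.42]
```

View pics/w7.png

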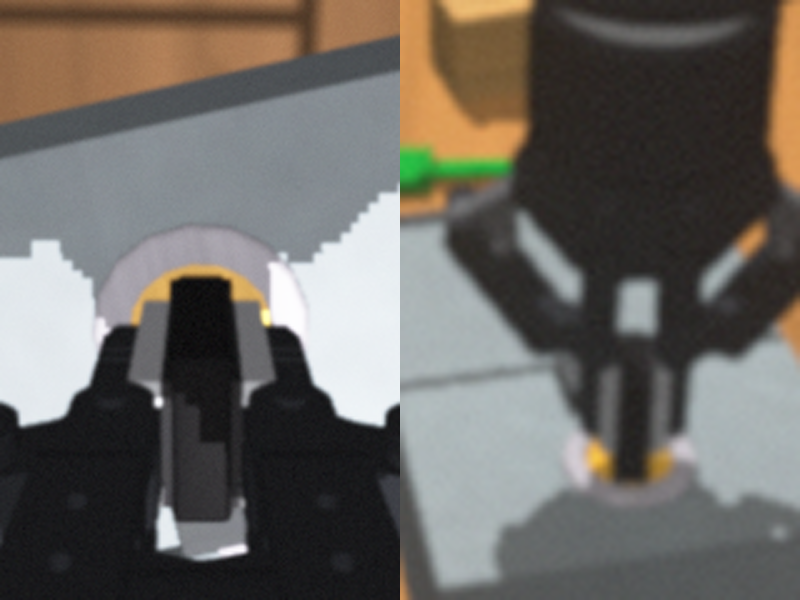

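The final picture shows the key still square between the pads (head at crop 203, 270–520), collar on the brass and turned a full quarter. The torque is steady against the stop and the grip is 61 N, so I'm handing in.

```bash
python3 -c "
from cell import ctrl
print(ctrl.sign_off())"
```

```text
the job is handed in; nothing more can be done
None
```

The job is handed in at 13.6 s: the rectangular-headed key is home in the lock, turned clockwise to the stop and still gripped at about 61 N; the sign-off printed no verdict, and I never saw the bolt itself because the gripper hid it.

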